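# Lock the test dock down and rock a stuck sensor module out of it

## Robot

A 6-joint arm with a two-finger parallel gripper is mounted at the origin on the work surface. World frame = base frame: x ahead of the robot, y to its left, z up, the work surface at z = 0. Lengths are in m, angles in rad, forces in N, time in s.
With the tool pointing down it reaches from about 0.3 to 0.875 m from the base axis. Payload 6.4 kg.
Tool frame: the origin (TCP) lies where the fingers leave the gripper's body, on its centre line; the fingertips stand 73 mm ahead of it and the grasp point (between the pads) lies 54 mm ahead of it; z points along the fingers, y is the line along which they close (so a half turn about z gives the same grasp; the last joint's range is limited). The gripper opens to 85 mm and grips with 20 to 120 N. Pads are 22 mm wide; open, the fingers measure 114 mm over their backs; the gripper's body (76 mm by 85 mm) begins 54 mm behind the grasp point. The pads swing forward as they close: fully open they stand 13 mm farther back than shut.
Start: joints at [1.1, 0.181, 1.607, -0, 1.354, -0.206], TCP at [0.15, 0.555, 0.304] pointing down, gripper open.
Joint ranges: [-2.99, 2.99], [-0.89, 2.07], [0.3, 2.58], [-1.14, 4.28], [0, 2.63], [-3.12, 3.12]. Speed limits (rad/s): [2.57, 2.57, 3.01, 3.14, 3.14, 3.14].

## Interface

Orientations are given as a unit quaternion [w, x, y, z].
In Python, from bench import ctrl gives the robot as it stands.
- The arm moves only by the tool carry_out, never from a script. Its argument "steps" is one flat list of numbers, 7 for each row, row after row: the shift along the tool's x, y, z in m, then the turn, a rotation vector about the tool's x, y, z in rad, then the opening, from 0 (shut) to 1 (fully open). In form: [dx, dy, dz, wx, wy, wz, claw, dx, dy, dz, wx, wy, wz, claw, ...]. A call has 1 to 20 rows; each row is the pose to reach, as a shift and turn from the pose commanded when the call began, along the tool's axes at that moment; what a row does not reach only later rows make up. A row lasts 1/10 s, in which the tool goes at most 50 mm and 8.59 degrees, less where a joint would pass 70% of its speed; a pose out of reach is approached as far as the arm can. A call with a gripper value outside its range is refused whole. The fingers move at their own pace and stop on an object; the grip force is fixed at half the most. Time passes only in rows, so rows that repeat a pose let the fingers close. It gives the time, the measured TCP pose, the force, the opening and the grip force at its end, in the units of the state.
- ctrl.get_obs(): the state, without advancing time (a new reading comes with each control period).
- ctrl.camera(name): name is "scene" or "top" or "wrist"; returns the picture (384x512x3 uint8, red, green, blue); there is no depth.
- ctrl.camera_params(name): a dict with "vertical_fov" (degrees; the focal length in pixels is half the picture's height over the tangent of half this angle, whatever the lens; pixels are square), "cx", "cy" (the principal point, pixels), "k1" (the pictures are not rectified: a ray, as slopes to the right and down, at radius r is drawn at 1 + k1 r^2 times it, then the intrinsics apply), "cam_to_world" (4x4, takes a point from camera to world coordinates); the wrist camera has in their place "hand_eye" (4x4, takes a point from camera to tool coordinates, whose origin is the TCP and whose axes are the flange's). Camera axes: x right, y down, z forward; pixel columns grow to the right and rows downward; lengths in m; the calibration is good to about 2 mm. A picture is of the moment at which its call begins: read the wrist's pose just before it. camera_params takes no time and is no camera call.
- ctrl.hand_in(): hands the job in; it is judged then, once.
The state is a dict: "time_s": time; "q": joint angles; "dq": joint speeds; "joint_efforts": joint torques, N m; "eef_pos": TCP position; "eef_rot": TCP orientation; "wrist_force": force on the tool from outside, world axes, zero at the start; "torque": the same for the moment, N m; "opening": opening from 0.0 (shut) to 1.0 (fully open); "grasp_force": force on a finger pad.
Only numpy, scipy, OpenCV 4.12 (cv2) and the standard library are available. Lean on these libraries where they do the work, as an engineer would, in place of code of your own. Each camera call takes 0.05 s, during which the arm holds its last target. There are 200 camera calls.

## Task

On the gas-sensor test station, first turn the black lock collar by its orange fin until the red line on the collar meets the green mark on the base, so that the dock is locked down. Then take the tight sensor module by its yellow grip and rock it side to side between the two spring clips, first leaning clearly towards the blue clip while it is still in the dock, then towards the red one, and so on until it comes free; do not let the dock come out of its seat. Finish while holding the module upright and still just clear above the dock (not more than a few centimetres), the collar still locked, and leave the flask, the detector and the parts box where they are.

Things in the scene. Friction and masses are not known exactly. Their poses are not given: they have to be found in the camera images.
- base: Fixed round aluminium plate of the station, 160 mm across, 10 mm thick; origin at the centre of its underside on the table, on the vertical axis of the collar. The green mark is on its top at +x of this frame, 66 to 80 mm from the axis.
- collar (a joint): Turn of the black lock collar (128 mm across, top 30 mm above the table) about the base's axis, rad, anticlockwise from above. 0 = locked: red line at green mark, two steel lugs over the dock's ears. Starts at 0.7 to 1.1: turn it clockwise by that. No stop at the mark (overruns to -0.35; within 0.1 is good). Friction about 1.5 N at the fin; stays where left.
- collar_fin (a point): Top middle of the orange upright fin on the collar, 86 mm from the axis, 68.5 mm above the table; at joint 0 at -x of the base; it goes round with the collar. The fin is 30 mm long radially, 12 mm thick (pinch it across the thickness from above) and stands free from 25 to 68.5 mm above the table.
- dock: Loose grey dock, 40 (x) x 70 (y) x 36 mm high, 0.7 kg, in a seat on the base, underside 10 mm above the table, axes as the base's within 3 degrees. Origin at the centre of its underside. Open on top: inner floor 6 mm above the origin, cavity 31 mm in x. Steel ears at +x and -x, which the locked collar holds down (1.5 mm play). Rim strips: blue at +y, red at -y.
- nose_blue (a point): Where the blue clip's round nose touches the module's end face: dock x 0, y +22, 18 mm above the dock's origin (12 above its inner floor). Spring clip, presses with about 14 N, can be pushed back 5 mm; by friction (about 1) it holds the module down about as hard. A straight pull slips both clips at once; rocking about one nose slips only the other, and the side that rises stays up.
- nose_red (a point): The same for the red clip, at dock y -22 mm.
- dock_mouth (a point): Centre of the dock's open top, 36 mm above the dock's origin, axes as the dock's. (The blue and red strips stand 2 mm higher.)
- module: Sensor module stuck in the dock; origin at its underside's centre; 0.13 to 0.23 kg; starts upright on the inner floor, axes as the dock's. White body 28 (x) x 44 (y) x 34 mm high, yellow grip on it 24 x 24 mm, 34 to 76 mm above the origin. Leans about x; in x 1.5 mm play each side. Out of the clips once 12 mm up, out of the dock at 30 mm. Pinch the grip firmly across its y faces; sturdy.
- module_grip (a point): Middle of the yellow grip of the module, 58 mm above the module's origin.
- module_top (a point): Centre of the top of the module's grip, 76 mm above the module's origin.
- flask: Bystander: round glass flask with white stopper in a black rubber ring, 90 mm across, 148 mm high, loose; origin at the centre of its underside.
- detector: Bystander: yellow hand-held gas detector lying flat, 100 x 56 x 28 mm, loose; origin at the centre of its underside.
- partsbox: Bystander: open white parts box, 70 x 50 x 20 mm, loose; origin at the centre of its underside.
Things that resemble listed ones, but are neither listed nor needed, are in the scene too. Of the things that look like the base, the larger one is meant. Leave any turquoise look-alike of the module alone.

How it is judged:
By the outcome, as a careful person would: the job done as asked, in the order asked, and still so for the second after the job is handed in, while the arm keeps its last pose, push and grip.
It also fails if it takes over 54 s, if anything falls off the work surface, if the arm or the gripper's body presses on something with over 40 N, if the wrist force passes 120 N, or if a joint passes its speed limit or range.

## Working session

There is one attempt and no reset: what is moved stays moved. The work goes in short steps, Python scripts to look and compute and a tool call to move; the robot and the scene stay as the last step left them, time stands still between calls to the robot, and variables do not carry over. Pictures are saved under pics/ and viewed, at most 10 in all, crops included, and the job is handed in when it is done.

Besides the shell and the picture viewer there is one more tool, called as a command line: name --argument value ..., lists and objects as JSON in quotes. carry_out: Moves the arm, as the interface text tells. Its arguments: {"type":"object","properties":{"steps":{"type":"array"}},"required":["steps"]}

```bash
mkdir -p pics; ls; python3 - <<'E'
from bench import ctrl
import cv2,numpy as np
ims=[]
for n in("scene","top","wrist"):
    im=ctrl.camera(n)[:,:,::-1]; cv2.imwrite(f"pics/{n}0.png",im); p=ctrl.camera_params(n); print(n,{k:np.round(v,4).tolist() for k,v in p.items()})
    
o=ctrl.get_obs(); print({k:np.round(v,3).tolist() for k,v in o.items()})
a=cv2.imread("pics/scene0.png");b=cv2.imread("pics/top0.png")
cv2.imwrite("pics/top0b.png",cv2.resize(b,(800,600),interpolation=cv2.INTER_CUBIC))
E
```

```text
pics
scene {'vertical_fov': 53.7716, 'cx': 261.326, 'cy': 188.803, 'k1': 0.0175, 'cam_to_world': [[-0.3173, 0.5151, -0.7962, 1.1983], [0.9483, 0.1774, -0.2632, 0.2504], [0.0057, -0.8386, -0.5447, 0.4976], [0.0, 0.0, 0.0, 1.0]]}
top {'vertical_fov': 54.6673, 'cx': 254.707, 'cy': 186.1788, 'k1': -0.0648, 'cam_to_world': [[-0.0194, -0.9912, 0.131, 0.4879], [-0.9997, 0.017, -0.0196, 0.0686], [0.0172, -0.1313, -0.9912, 0.785], [0.0, 0.0, 0.0, 1.0]]}
wrist {'vertical_fov': 58.026, 'cx': 259.0488, 'cy': 191.666, 'k1': -0.0144, 'hand_eye': [[0.0006, -0.9477, -0.3192, 0.0818], [1.0, 0.0006, 0.0001, 0.0003], [0.0, -0.3192, 0.9477, -0.0688], [0.0, 0.0, 0.0, 1.0]]}
{'time_s': 0.15, 'q': [1.1, 0.181, 1.608, -0.0, 1.354, -0.206], 'dq': [0.001, -0.002, -0.003, 0.0, -0.0, -0.0], 'joint_efforts': [0.001, -44.526, -35.169, -0.0, 0.006, 0.0], 'eef_pos': [0.15, 0.555, 0.303], 'eef_rot': [-0.0, 0.132, 0.991, -0.001], 'wrist_force': [-0.375, -0.398, -1.111], 'torque': [0.018, -0.019, -0.027], 'grasp_force': 0.0, 'opening': 0.997}
```

View pics/top0b.png

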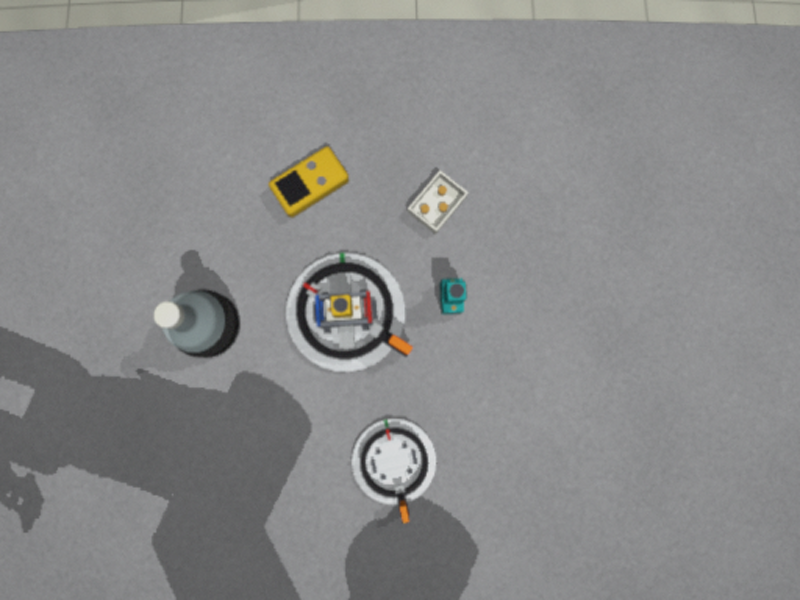

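View pics/scene0.png

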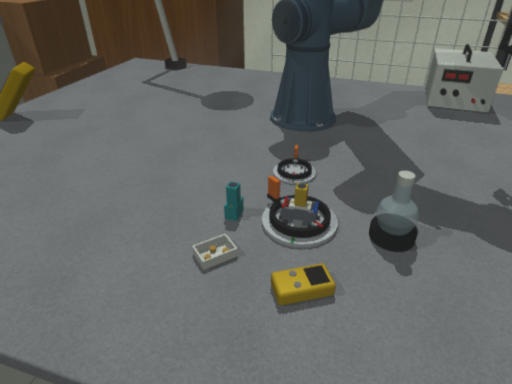

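The top view (800x600) shows two stations. The one at (345,312) is about 118 px across and holds a module with a yellow grip. The other, at (394,461), is about 85 px across and empty. The larger one is meant. The turquoise block at (453,296) is the look-alike module and stays untouched. On the larger station the red line is at (310,287), the green mark at (342,257) and the orange fin at (400,345).

```bash
cat > h.py <<'E'
from bench import ctrl
import cv2,numpy as np
from scipy.spatial.transform import Rotation as R
def cam(n,T=None):
    p=ctrl.camera_params(n); f=192/np.tan(np.radians(p["vertical_fov"])/2)
    K=np.array([[f,0,p["cx"]],[0,f,p["cy"]],[0,0,1]]);D=np.array([p["k1"],0,0,0,0.])
    if n=="wrist":
        o=ctrl.get_obs();w,x,y,z=o["eef_rot"];W=np.eye(4);W[:3,:3]=R.from_quat([x,y,z,w]).as_matrix();W[:3,3]=o["eef_pos"];M=W@np.array(p["hand_eye"])
    else: M=np.array(p["cam_to_world"])
    return K,D,M
def plane(C,uv,z):
    K,D,M=C;u=cv2.undistortPoints(np.float64(uv).reshape(-1,1,2),K,D).reshape(-1,2)
    d=np.c_[u,np.ones(len(u))]@M[:3,:3].T;o=M[:3,3];return o+d*((z-o[2])/d[:,2:])
def proj(C,X):
    K,D,M=C;Mi=np.linalg.inv(M);return cv2.projectPoints(np.float64(X).reshape(-1,3),cv2.Rodrigues(Mi[:3,:3])[0],Mi[:3,3],K,D)[0].reshape(-1,2)
def blobs(im,lo,hi,amin=6,roi=None):
    h=cv2.cvtColor(im,cv2.COLOR_BGR2HSV);m=cv2.inRange(h,np.array(lo),np.array(hi))
    if roi: q=np.zeros_like(m);q[roi[1]:roi[3],roi[0]:roi[2]]=255;m&=q
    n,l,s,c=cv2.connectedComponentsWithStats(m)
    return [(s[i,4],c[i],np.argwhere(l==i)[:,::-1]) for i in range(1,n) if s[i,4]>=amin]
E
python3 - <<'E'
from h import *
im=cv2.imread("pics/top0.png");C=cam("top");r=(175,155,270,245)
rng=dict(green=((45,80,50),(80,255,255)),red=((0,120,80),(5,255,255)),red2=((172,120,80),(180,255,255)),orange=((6,180,120),(18,255,255)),yellow=((19,120,90),(32,255,255)),blue=((108,100,60),(125,255,255)))
zz=dict(green=.01,red=.035,red2=.035,orange=.0685,yellow=.092,blue=.048)
for k,(a,b) in rng.items():
    for s,c,p in blobs(im,a,b,4,r): print(k,s,c.round(1),plane(C,c,zz[k]).round(4)[0])
# plate outline: bright pixels
h=cv2.cvtColor(im,cv2.COLOR_BGR2HSV);m=((h[:,:,2]>150)&(h[:,:,1]<50)).astype(np.uint8)
q=np.zeros_like(m);q[155:245,175:270]=1;m*=q
c=max(cv2.findContours(m,0,1)[0],key=cv2.contourArea).reshape(-1,2)
P=plane(C,cv2.convexHull(c).reshape(-1,2),.01)[:,:2];(x,y),rad=cv2.minEnclosingCircle(P.astype(np.float32)*1000);print("plate",x,y,rad)
A=np.c_[2*P,np.ones(len(P))];s=np.linalg.lstsq(A,(P**2).sum(1),rcond=None)[0];print(s[:2],np.sqrt(s[2]+s[0]**2+s[1]**2))
S=cam("scene");i2=cv2.imread("pics/scene0.png")
for k in("orange","yellow","green"):
    for s,c,p in blobs(i2,*rng[k],4,(255,165,345,250)): print("scene",k,s,c.round(1),p.min(0),p.max(0),plane(S,c,zz[k]).round(4)[0])
a=cv2.resize(im[150:250,175:275],(600,600),interpolation=cv2.INTER_CUBIC);cv2.imwrite("pics/crop1.png",a)
E
```

```text
green 13 [218.6 164.8] [0.6374 0.1289 0.01  ]
red 22 [197.4 183.4] [0.5947 0.1704 0.035 ]
red 61 [235.2 196.3] [0.5671 0.0938 0.035 ]
orange 87 [255.5 220.3] [0.5165 0.0543 0.0685]
yellow 113 [218.1 195.6] [0.563  0.1238 0.092 ]
blue 80 [203.8 198.3] [0.5627 0.1558 0.048 ]
plate 563.812744140625 126.02643585205078 80.5497817993164
[0.5639814 0.1257597] 0.07982601825829098
scene orange 34 [273.5 179.3] [269 177] [278 182] [0.5267 0.0559 0.0685]
scene yellow 222 [300.3 195.4] [294 183] [307 206] [0.603  0.1325 0.092 ]
scene green 13 [292. 240.] [291 238] [293 242] [0.6405 0.1299 0.01  ]
```

View pics/crop1.png

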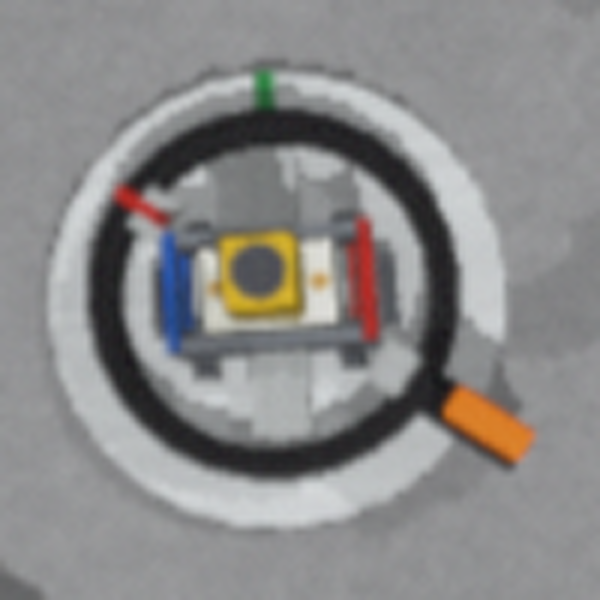

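The crop confirms the target: large base, yellow grip between the blue strip on the left and the red strip on the right, and a joint angle of about 0.94. I'll move above the fin and look again.

```bash
cat >> h.py <<'E'
def pose():
    o=ctrl.get_obs();w,x,y,z=o["eef_rot"];return np.array(o["eef_pos"]),R.from_quat([x,y,z,w])
def down(yaw): return R.from_matrix(np.array([[-np.sin(yaw),np.cos(yaw),0],[np.cos(yaw),np.sin(yaw),0],[0,0,-1]]).T)
def go(p,Rt,start=None):
    p0,R0=start or pose()
    return np.r_[R0.inv().apply(np.array(p)-p0),(R0.inv()*Rt).as_rotvec()].round(4)
E
sed -i 's/\[-np.sin(yaw),np.cos(yaw),0\],\[np.cos(yaw),np.sin(yaw),0\],\[0,0,-1\]\]).T/[-np.sin(yaw),np.cos(yaw),0],[np.cos(yaw),np.sin(yaw),0],[0,0,-1]]).T/' h.py
python3 - <<'E'
from h import *
c=np.array([.564,.126]);a=np.radians(-123.5)
p=np.r_[c+.086*np.array([np.cos(a),np.sin(a)]),.24]
print(p,go(p,down(a+3*np.pi/2)))
E
```

```text
[0.51653342 0.05428582 0.24      ] [-4.8440e-01 -3.8700e-01  6.3600e-02 -1.0000e-03 -1.1000e-03 -1.2509e+00]
```

carry_out --steps '[-0.484, -0.387, 0.0, -0.001, -0.001, -1.251, 1, -0.484, -0.387, 0.0, -0.001, -0.001, -1.251, 1, -0.484, -0.387, 0.0, -0.001, -0.001, -1.251, 1, -0.484, -0.387, 0.0, -0.001, -0.001, -1.251, 1, -0.484, -0.387, 0.0, -0.001, -0.001, -1.251, 1, -0.484, -0.387, 0.0, -0.001, -0.001, -1.251, 1, -0.484, -0.387, 0.0, -0.001, -0.001, -1.251, 1, -0.484, -0.387, 0.0, -0.001, -0.001, -1.251, 1, -0.484, -0.387, 0.0, -0.001, -0.001, -1.251, 1, -0.484, -0.387, 0.0, -0.001, -0.001, -1.251, 1, -0.484, -0.387, 0.0, -0.001, -0.001, -1.251, 1, -0.484, -0.387, 0.064, -0.001, -0.001, -1.251, 1, -0.484, -0.387, 0.064, -0.001, -0.001, -1.251, 1, -0.484, -0.387, 0.064, -0.001, -0.001, -1.251, 1, -0.484, -0.387, 0.064, -0.001, -0.001, -1.251, 1, -0.484, -0.387, 0.064, -0.001, -0.001, -1.251, 1, -0.484, -0.387, 0.064, -0.001, -0.001, -1.251, 1, -0.484, -0.387, 0.064, -0.001, -0.001, -1.251, 1]'

```text
time_s: 1.95
eef_pos: [0.5161, 0.0559, 0.2407]
eef_rot: [0.001, -0.474, 0.88, 0.0]
wrist_force: [0.5, 0.4, -0.4]
opening: 1.004
grasp_force: 0.0
```

```bash
python3 - <<'E'
from h import *
C=cam("wrist");print(pose()[0],pose()[1].as_matrix().round(3)[:,1]);im=ctrl.camera("wrist")[:,:,::-1];cv2.imwrite("pics/w1.png",im)
rng=dict(green=((45,80,50),(80,255,255)),red=((0,120,80),(5,255,255)),red2=((172,120,80),(180,255,255)),orange=((6,180,120),(18,255,255)),yellow=((19,120,90),(32,255,255)),blue=((108,100,60),(125,255,255)))
zz=dict(green=.01,red=.03,red2=.03,orange=.0685,yellow=.092,blue=.048)
for k,(a,b) in rng.items():
    for s,c,p in blobs(im,a,b,30): print(k,s,c.round(1),p.min(0),p.max(0),plane(C,c,zz[k]).round(4)[0],np.array(plane(C,cv2.boxPoints(cv2.minAreaRect(p.astype(np.float32))),zz[k])).round(4)[:,:2].tolist())
E
```

```text
[0.51611376 0.05585717 0.24071662] [-0.835  0.551 -0.001]
green 47 [364.6 126.9] [360 122] [369 131] [0.4191 0.0727 0.01  ] [[0.4238, 0.0723], [0.4154, 0.0701], [0.4146, 0.0732], [0.423, 0.0754]]
green 34 [196.2 295.2] [193 292] [199 298] [0.6418 0.1296 0.01  ] [[0.6451, 0.1279], [0.6389, 0.1263], [0.6384, 0.1316], [0.6447, 0.1332]]
red 70 [380.7 119. ] [375 112] [389 125] [0.4088 0.0685 0.03  ] [[0.4149, 0.0678], [0.4021, 0.0645], [0.401, 0.0685], [0.4138, 0.0719]]
red 295 [233.4 250.1] [214 236] [251 263] [0.5734 0.1001 0.03  ] [[0.5948, 0.098], [0.5528, 0.0953], [0.553, 0.1031], [0.5954, 0.106]]
orange 542 [490.8  26.1] [467  12] [511  38] [0.3317 0.0436 0.0685] [[0.3471, 0.0397], [0.3202, 0.0349], [0.316, 0.0485], [0.3432, 0.0536]]
orange 756 [255.1 184.6] [247 158] [263 209] [0.5156 0.0493 0.0685] [[0.5094, 0.0297], [0.4999, 0.0359], [0.5212, 0.0685], [0.5312, 0.0619]]
yellow 107 [ 53.8 222.4] [ 48 218] [ 61 227] [ 0.642  -0.0101  0.092 ] [[0.6478, -0.0098], [0.643, -0.0147], [0.6355, -0.0097], [0.6402, -0.0048]]
yellow 125 [ 36.6 234.8] [ 30 229] [ 43 240] [ 0.6588 -0.0099  0.092 ] [[0.6638, -0.0133], [0.6527, -0.013], [0.654, -0.0061], [0.6652, -0.0063]]
yellow 113 [ 74.  240.8] [ 68 235] [ 80 246] [0.6399 0.008  0.092 ] [[0.6448, 0.0055], [0.6352, 0.0039], [0.6348, 0.0106], [0.6445, 0.0123]]
yellow 1402 [254.8 292. ] [234 265] [275 324] [0.5572 0.1122 0.092 ] [[0.5759, 0.0962], [0.5407, 0.0938], [0.5428, 0.1344], [0.5797, 0.138]]
yellow 1204 [169.5 361.7] [141 342] [194 383] [0.6505 0.1294 0.092 ] [[0.6768, 0.1172], [0.6541, 0.1015], [0.6303, 0.1403], [0.6527, 0.1576]]
blue 40 [280.8 291.3] [276 286] [285 295] [0.5551 0.1494 0.048 ] [[0.5608, 0.1488], [0.5498, 0.1464], [0.5496, 0.1502], [0.5606, 0.1526]]
blue 153 [285.9 296.8] [276 289] [297 305] [0.5543 0.1568 0.048 ] [[0.5659, 0.1543], [0.543, 0.1529], [0.5434, 0.1594], [0.5665, 0.1609]]
```

View pics/w1.png

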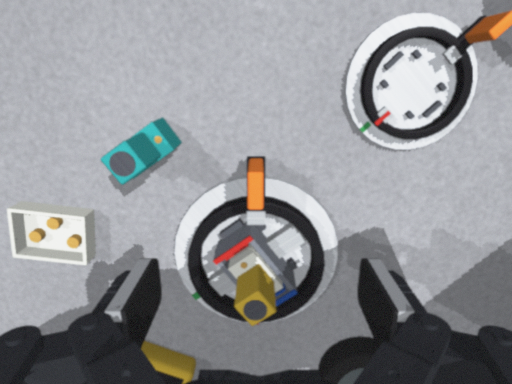

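The wrist view shows the fin at (255,185) of the large station, aligned with the fingers. The look-alikes are out of the way, turquoise at (140,150) and the small station at (412,85). Descending next.

```bash
python3 - <<'E'
from h import *
c=np.array([.564,.126]);a=np.radians(-123)
print(go(np.r_[c+.086*np.array([np.cos(a),np.sin(a)]),.108],down(a+3*np.pi/2)))
E
```

```text
[ 0.0014 -0.0018  0.1328 -0.001   0.002  -0.0069]
```

carry_out --steps '[0.001, -0.002, 0.04, 0, 0.002, -0.007, 1, 0.001, -0.002, 0.08, 0, 0.002, -0.007, 1, 0.001, -0.002, 0.11, 0, 0.002, -0.007, 1, 0.001, -0.002, 0.133, 0, 0.002, -0.007, 1, 0.001, -0.002, 0.133, 0, 0.002, -0.007, 1, 0.001, -0.002, 0.133, 0, 0.002, -0.007, 0, 0.001, -0.002, 0.133, 0, 0.002, -0.007, 0, 0.001, -0.002, 0.133, 0, 0.002, -0.007, 0, 0.001, -0.002, 0.133, 0, 0.002, -0.007, 0, 0.001, -0.002, 0.133, 0, 0.002, -0.007, 0, 0.001, -0.002, 0.133, 0, 0.002, -0.007, 0, 0.001, -0.002, 0.133, 0, 0.002, -0.007, 0]'

```text
time_s: 3.2
eef_pos: [0.5182, 0.0528, 0.1077]
eef_rot: [0.0, -0.476, 0.879, -0.001]
wrist_force: [0.6, -1.7, 5.6]
opening: 0.132
grasp_force: 58.9
```

```bash
python3 - <<'E'
from h import *
c=np.array([.564,.126]);p,r=pose();print(p,ctrl.get_obs()["opening"],np.linalg.norm(p[:2]-c))
y=r.as_matrix()[:,1];print("yaw",np.degrees(np.arctan2(y[1],y[0])))
d=p[:2]-c;print(np.degrees(np.arctan2(d[1],d[0])))
for t in np.arange(5,56,5):
    T=R.from_rotvec([0,0,-np.radians(t)]);q=np.r_[c,p[2]]+T.apply(np.r_[d,0]);print(t,go(q,T*r).round(3).tolist())
E
```

```text
[0.51818092 0.05279079 0.10771852] 0.13167617543947716 0.08636536991238176
yaw 146.88997158049105
-122.04100724637085
5 [-0.0, 0.008, -0.0, -0.0, 0.0, 0.087]
10 [-0.001, 0.015, -0.0, -0.0, 0.0, 0.174]
15 [-0.002, 0.022, -0.0, -0.0, 0.0, 0.262]
20 [-0.005, 0.03, -0.0, -0.0, 0.0, 0.349]
25 [-0.007, 0.037, -0.0, -0.0, 0.0, 0.436]
30 [-0.011, 0.043, -0.0, -0.0, 0.001, 0.524]
35 [-0.015, 0.05, -0.0, -0.0, 0.001, 0.611]
40 [-0.019, 0.056, -0.0, -0.0, 0.001, 0.698]
45 [-0.024, 0.062, -0.0, -0.0, 0.001, 0.785]
50 [-0.03, 0.067, -0.0, -0.0, 0.001, 0.873]
55 [-0.036, 0.071, -0.0, -0.0, 0.001, 0.96]
```

carry_out --steps '[0, 0.008, 0, 0, 0, 0.087, 0, -0.001, 0.015, 0, 0, 0, 0.174, 0, -0.002, 0.022, 0, 0, 0, 0.262, 0, -0.005, 0.03, 0, 0, 0, 0.349, 0, -0.007, 0.037, 0, 0, 0, 0.436, 0, -0.011, 0.043, 0, 0, 0.001, 0.524, 0, -0.015, 0.05, 0, 0, 0.001, 0.611, 0, -0.019, 0.056, 0, 0, 0.001, 0.698, 0, -0.024, 0.062, 0, 0, 0.001, 0.785, 0, -0.03, 0.067, 0, 0, 0.001, 0.873, 0, -0.036, 0.071, 0, 0, 0.001, 0.96, 0, -0.036, 0.071, 0, 0, 0.001, 0.96, 0, -0.036, 0.071, 0, 0, 0.001, 0.96, 0]'

```text
time_s: 4.5
eef_pos: [0.4789, 0.1223, 0.1077]
eef_rot: [0.001, -0.018, 1.0, -0.0]
wrist_force: [4.4, 3.7, 4.6]
opening: 0.133
grasp_force: 59.7
```

```bash
python3 - <<'E'
from h import *
c=np.array([.564,.126]);p,r=pose();d=p[:2]-c;y=r.as_matrix()[:,1];print(p,"yaw",np.degrees(np.arctan2(y[1],y[0])),np.degrees(np.arctan2(d[1],d[0])),np.linalg.norm(d))
im=ctrl.camera("scene")[:,:,::-1];t=ctrl.camera("top")[:,:,::-1];cv2.imwrite("pics/t2.png",t)
C=cam("top")
for k,(a,b,z) in dict(green=((45,80,50),(80,255,255),.01),red=((0,120,80),(5,255,255),.03)).items():
    for s,cc,q in blobs(t,a,b,4,(175,155,270,245)): 
        P=plane(C,cc,z)[0];print(k,s,cc.round(1),P.round(4),np.degrees(np.arctan2(P[1]-c[1],P[0]-c[0])))
A=cv2.resize(im[160:260,250:350],(400,400),interpolation=cv2.INTER_CUBIC);B=cv2.resize(t[150:250,175:275],(400,400),interpolation=cv2.INTER_CUBIC);cv2.imwrite("pics/c2.png",np.hstack([A,B]))
E
```

```text
[0.47892671 0.12227775 0.1077094 ] yaw 92.03077935680827 -177.4947093965244 0.08515467777695188
green 10 [218.5 164. ] [0.6391 0.1291 0.01  ] 2.3776584252188986
red 17 [218.9 171.1] [0.6204 0.1269 0.03  ] 0.8713014069994757
red 64 [235.2 196.7] [0.5668 0.0938 0.03  ] -85.00723258658479
```

View pics/c2.png

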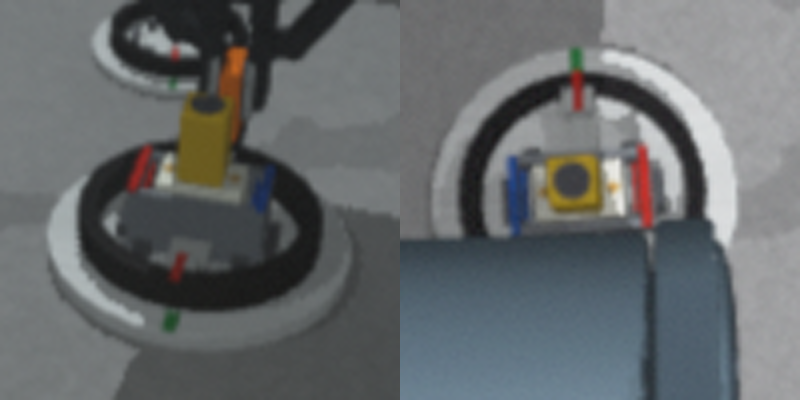

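The red line now sits at the green mark, about 1.5° off (top crop (577,90) against (575,58)), and both views agree. I'll release the fin, rise, and look from above the module.

carry_out --steps '[0, 0, 0, 0, 0, 0, 1, 0, 0, 0, 0, 0, 0, 1, 0, 0, 0, 0, 0, 0, 1, 0, 0, 0, 0, 0, 0, 1, 0, 0, 0, 0, 0, 0, 1, 0, 0, -0.03, 0, 0, 0, 1, 0, 0, -0.07, 0, 0, 0, 1, 0, 0, -0.11, 0, 0, 0, 1, 0, 0, -0.14, 0, 0, 0, 1, -0.04, 0, -0.14, 0, 0, 0, 1, -0.085, 0, -0.14, 0, 0, 0, 1, -0.085, 0, -0.14, 0, 0, 0, 1, -0.085, 0, -0.14, 0, 0, 0, 1, -0.085, 0, -0.14, 0, 0, 0, 1]'

```text
time_s: 6.0
eef_pos: [0.5618, 0.1249, 0.2462]
eef_rot: [-0.002, -0.017, 1.0, -0.0]
wrist_force: [0.3, 0.1, 0.4]
opening: 0.999
grasp_force: 0.0
```

```bash
python3 - <<'E'
from h import *
C=cam("wrist");p,r=pose();print(p,r.as_matrix()[:,1].round(3));im=ctrl.camera("wrist")[:,:,::-1];cv2.imwrite("pics/w3.png",im)
rng=dict(green=((45,80,50),(80,255,255)),red=((0,120,80),(5,255,255)),yellow=((19,120,90),(32,255,255)),blue=((108,100,60),(125,255,255)))
zz=dict(green=.01,red=.048,yellow=.092,blue=.048)
for k,(a,b) in rng.items():
    for s,c,q in blobs(im,a,b,60): print(k,s,c.round(1),q.min(0),q.max(0),plane(C,c,zz[k]).round(4)[0],np.array(plane(C,cv2.boxPoints(cv2.minAreaRect(q.astype(np.float32))),zz[k])).round(4)[:,:2].tolist())
E
```

```text
[0.56180421 0.12493172 0.24621369] [-0.033  0.999 -0.001]
red 245 [219.9 187. ] [216 165] [223 210] [0.5664 0.0934 0.048 ] [[0.5482, 0.0901], [0.5477, 0.0948], [0.5862, 0.0972], [0.5867, 0.0922]]
red 96 [226.2 185.5] [224 172] [228 200] [0.5649 0.0985 0.048 ] [[0.5538, 0.0964], [0.5535, 0.0992], [0.5773, 0.1005], [0.5775, 0.0976]]
red 109 [260.  238.2] [257 228] [263 247] [0.6111 0.1275 0.048 ] [[0.6016, 0.1246], [0.6015, 0.1297], [0.6193, 0.1303], [0.6195, 0.1252]]
yellow 983 [259.6 195.2] [237 176] [276 222] [0.5572 0.1253 0.092 ] [[0.5452, 0.1092], [0.5426, 0.135], [0.5757, 0.1386], [0.5785, 0.1116]]
yellow 3736 [295.4 336.6] [249 297] [351 374] [0.6746 0.1577 0.092 ] [[0.6743, 0.1164], [0.6337, 0.1815], [0.6802, 0.2055], [0.7258, 0.1375]]
blue 437 [297.9 185. ] [292 163] [303 209] [0.5625 0.1564 0.048 ] [[0.5445, 0.1505], [0.5442, 0.1592], [0.5832, 0.1621], [0.5835, 0.153]]
```

View pics/w3.png

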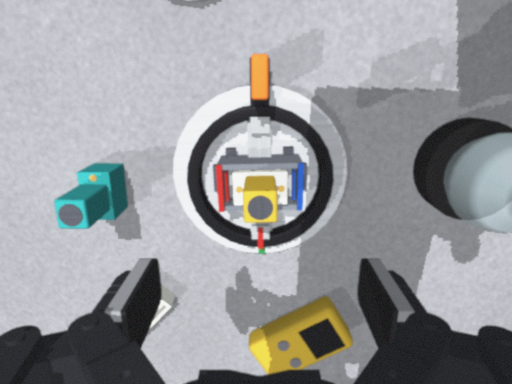

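The wrist view shows the red strip at (219,187), the blue strip at (298,185) and the grip's top disc at (260,207). The red line meets the green mark at (261,245), so the collar is still locked after release. The dock's yaw is about 3.5°.

```bash
python3 - <<'E'
from h import *
C=cam("wrist");print(plane(C,[[260.5,207]],.092))
print(go([.565,.1255,.131],down(np.radians(93.5))))
E
```

```text
[[0.56591269 0.12621503 0.092     ]]
[-0.0036  0.0005  0.1155 -0.0009 -0.0025 -0.0277]
```

carry_out --steps '[-0.004, 0.001, 0.03, -0.001, -0.002, -0.028, 1, -0.004, 0.001, 0.06, -0.001, -0.002, -0.028, 1, -0.004, 0.001, 0.09, -0.001, -0.002, -0.028, 1, -0.004, 0.001, 0.115, -0.001, -0.002, -0.028, 1, -0.004, 0.001, 0.115, -0.001, -0.002, -0.028, 1, -0.004, 0.001, 0.115, -0.001, -0.002, -0.028, 0, -0.004, 0.001, 0.115, -0.001, -0.002, -0.028, 0, -0.004, 0.001, 0.115, -0.001, -0.002, -0.028, 0, -0.004, 0.001, 0.115, -0.001, -0.002, -0.028, 0, -0.004, 0.001, 0.115, -0.001, -0.002, -0.028, 0, -0.004, 0.001, 0.115, -0.001, -0.002, -0.028, 0, -0.004, 0.001, 0.115, -0.001, -0.002, -0.028, 0]'

```text
time_s: 7.25
eef_pos: [0.5674, 0.1258, 0.1331]
eef_rot: [0.001, -0.031, 1.0, -0.0]
wrist_force: [-1.2, -1.3, 5.4]
opening: 0.271
grasp_force: 60.5
```

```bash
python3 - <<'E'
from h import *
p,r=pose();o=ctrl.get_obs();M=r.as_matrix();print(p,M.round(3).tolist(),o["opening"],o["wrist_force"],o["torque"])
# tool-frame pivots: module axis at TCP; nose height .028
h=p[2]-.028
def rock(seq):
    # seq: list of (side,angle deg) incremental about tool x (+ = towards blue); pose accumulates in tool frame at start
    X=np.zeros(3);th=0
    for side,d in seq:
        n=np.array([0,.022*side,h])
        for k in range(abs(d)//2):
            s=np.sign(d)*2;Q=R.from_rotvec([np.radians(s),0,0]);X=n+Q.apply(X-n);th+=s
            print(side,th,X.round(4).tolist(),round(np.radians(th),3))
rock([(1,12),(-1,-24),(1,24),(-1,-12)])
E
```

```text
[0.56741942 0.12584802 0.13312565] [[-0.998, -0.061, 0.003], [-0.061, 0.998, 0.0], [-0.003, -0.0, -1.0]] 0.2708155604162663 [-1.16012961 -1.2525022   5.43318052] [0.03862324 0.24758302 0.05397231]
1 2 [0.0, 0.0037, -0.0007] 0.035
1 4 [0.0, 0.0074, -0.0013] 0.07
1 6 [0.0, 0.0111, -0.0017] 0.105
1 8 [0.0, 0.0148, -0.002] 0.14
1 10 [0.0, 0.0186, -0.0022] 0.175
1 12 [0.0, 0.0223, -0.0023] 0.209
-1 10 [0.0, 0.0186, -0.0038] 0.175
-1 8 [0.0, 0.0147, -0.0051] 0.14
-1 6 [0.0, 0.0109, -0.0063] 0.105
-1 4 [0.0, 0.007, -0.0074] 0.07
-1 2 [0.0, 0.003, -0.0083] 0.035
-1 0 [0.0, -0.001, -0.0091] 0.0
-1 -2 [0.0, -0.005, -0.0098] -0.035
-1 -4 [0.0, -0.009, -0.0103] -0.07
-1 -6 [0.0, -0.013, -0.0107] -0.105
-1 -8 [0.0, -0.0171, -0.011] -0.14
-1 -10 [0.0, -0.0211, -0.0111] -0.175
-1 -12 [0.0, -0.0252, -0.011] -0.209
1 -10 [0.0, -0.0211, -0.0126] -0.175
1 -8 [0.0, -0.017, -0.014] -0.14
1 -6 [0.0, -0.0128, -0.0153] -0.105
1 -4 [0.0, -0.0086, -0.0165] -0.07
1 -2 [0.0, -0.0043, -0.0175] -0.035
1 0 [0.0, -0.0, -0.0183] 0.0
1 2 [0.0, 0.0043, -0.019] 0.035
1 4 [0.0, 0.0087, -0.0195] 0.07
1 6 [0.0, 0.013, -0.0199] 0.105
1 8 [0.0, 0.0174, -0.0202] 0.14
1 10 [0.0, 0.0218, -0.0202] 0.175
1 12 [0.0, 0.0261, -0.0202] 0.209
-1 10 [0.0, 0.0217, -0.0218] 0.175
-1 8 [0.0, 0.0173, -0.0232] 0.14
-1 6 [0.0, 0.0128, -0.0245] 0.105
-1 4 [0.0, 0.0082, -0.0257] 0.07
-1 2 [0.0, 0.0037, -0.0266] 0.035
-1 0 [0.0, -0.001, -0.0274] 0.0
```

The grip holds with 60 N. First lean: 12° towards blue, pivoting about the blue nose.

carry_out --steps '[0, 0.0037, -0.0007, 0.035, 0, 0, 0, 0, 0.0074, -0.0013, 0.07, 0, 0, 0, 0, 0.0111, -0.0017, 0.105, 0, 0, 0, 0, 0.0148, -0.002, 0.14, 0, 0, 0, 0, 0.0186, -0.0022, 0.175, 0, 0, 0, 0, 0.0223, -0.0023, 0.209, 0, 0, 0, 0, 0.0223, -0.0023, 0.209, 0, 0, 0, 0, 0.0223, -0.0023, 0.209, 0, 0, 0]'

```text
time_s: 8.05
eef_pos: [0.566, 0.1489, 0.1352]
eef_rot: [0.005, -0.031, 0.994, -0.103]
wrist_force: [-0.4, 2.8, 5.8]
opening: 0.27
grasp_force: 60.4
```

```bash
python3 - <<'E'
from h import *
o=ctrl.get_obs();print(o["opening"],o["wrist_force"],o["torque"],o["eef_pos"],pose()[1].as_matrix().round(3).tolist())
im=ctrl.camera("scene")[:,:,::-1]
cv2.imwrite("pics/c4.png",cv2.resize(im[160:260,250:350],(500,500),interpolation=cv2.INTER_CUBIC))
p,r=pose()
# rock red from here, in current tool frame
p0=np.array([.5674,.1258,.1331]);R0=down(np.radians(93.5))
X=np.array([0,.0223,-.0023]);th=12;h=.1051;n=np.array([0,-.022,h])
s=(p0+R0.apply(X),R0*R.from_rotvec([np.radians(12),0,0]))
for k in range(12):
    X=n+R.from_rotvec([np.radians(-2),0,0]).apply(X-n);th-=2
    print(th,go(p0+R0.apply(X),R0*R.from_rotvec([np.radians(th),0,0]),s).tolist())
E
```

```text
0.26996645020160964 [-0.38377876  2.82717364  5.77831367] [ 0.88409205  0.22590801 -0.01186826] [0.56599392 0.14890857 0.13515968] [[-0.998, -0.06, 0.015], [-0.062, 0.977, -0.205], [-0.003, -0.206, -0.979]]
10 [-0.0, -0.004, -0.0007, -0.0349, 0.0, 0.0]
8 [0.0, -0.008, -0.0012, -0.0698, 0.0, -0.0]
6 [-0.0, -0.0121, -0.0016, -0.1047, 0.0, 0.0]
4 [-0.0, -0.0161, -0.0018, -0.1396, 0.0, 0.0]
2 [0.0, -0.0202, -0.0019, -0.1745, 0.0, -0.0]
0 [0.0, -0.0242, -0.0019, -0.2094, 0.0, 0.0]
-2 [-0.0, -0.0283, -0.0017, -0.2443, 0.0, 0.0]
-4 [0.0, -0.0323, -0.0014, -0.2793, 0.0, -0.0]
-6 [0.0, -0.0363, -0.0009, -0.3142, 0.0, 0.0]
-8 [0.0, -0.0403, -0.0003, -0.3491, 0.0, 0.0]
-10 [0.0, -0.0443, 0.0005, -0.384, 0.0, 0.0]
-12 [-0.0, -0.0483, 0.0013, -0.4189, 0.0, 0.0]
```

View pics/c4.png

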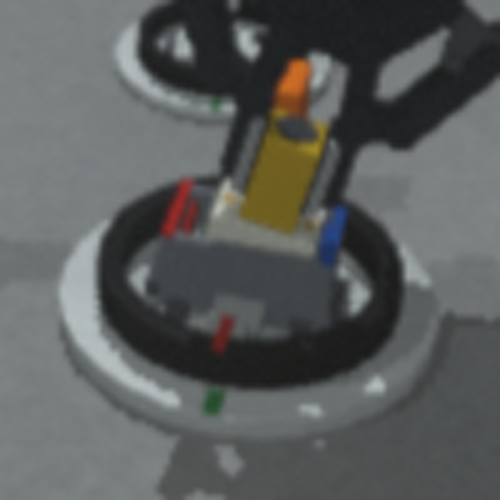

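The module leans clearly towards blue, with the grip at (287,180) tilted right. The red side has risen and the dock is still seated. Now towards red.

carry_out --steps '[0, -0.004, -0.0007, -0.035, 0, 0, 0, 0, -0.008, -0.0012, -0.07, 0, 0, 0, 0, -0.0121, -0.0016, -0.105, 0, 0, 0, 0, -0.0161, -0.0018, -0.14, 0, 0, 0, 0, -0.0202, -0.0019, -0.175, 0, 0, 0, 0, -0.0242, -0.0019, -0.209, 0, 0, 0, 0, -0.0283, -0.0017, -0.244, 0, 0, 0, 0, -0.0323, -0.0014, -0.279, 0, 0, 0, 0, -0.0363, -0.0009, -0.314, 0, 0, 0, 0, -0.0403, -0.0003, -0.349, 0, 0, 0, 0, -0.0443, 0.0005, -0.384, 0, 0, 0, 0, -0.0483, 0.0013, -0.419, 0, 0, 0, 0, -0.0483, 0.0013, -0.419, 0, 0, 0, 0, -0.0483, 0.0013, -0.419, 0, 0, 0]'

```text
time_s: 9.5
eef_pos: [0.5679, 0.1015, 0.1429]
eef_rot: [-0.003, -0.03, 0.994, 0.107]
wrist_force: [-0.7, 5.7, 0.5]
opening: 0.272
grasp_force: 60.6
```

```bash
python3 - <<'E'
from h import *
o=ctrl.get_obs();print(o["opening"],o["wrist_force"],o["torque"],o["eef_pos"],pose()[1].as_matrix().round(3).tolist())
im=ctrl.camera("scene")[:,:,::-1]
cv2.imwrite("pics/c5.png",cv2.resize(im[160:260,250:350],(500,500),interpolation=cv2.INTER_CUBIC))
p0=np.array([.5674,.1258,.1331]);R0=down(np.radians(93.5))
X=np.array([0,-.0252,-.0110]);th=-12;h=.1051;n=np.array([0,.022,h])
s=(p0+R0.apply(X),R0*R.from_rotvec([np.radians(th),0,0]))
for k in range(12):
    X=n+R.from_rotvec([np.radians(2),0,0]).apply(X-n);th+=2
    print(th,go(p0+R0.apply(X),R0*R.from_rotvec([np.radians(th),0,0]),s).tolist())
E
```

```text
0.2721411722336623 [-0.67155073  5.7327133   0.46721015] [ 1.14933829 -0.01954217 -0.00156082] [0.56792512 0.10154215 0.14291248] [[-0.998, -0.059, -0.012], [-0.06, 0.975, 0.212], [-0.0, 0.212, -0.977]]
-10 [0.0, 0.0043, -0.0007, 0.0349, 0.0, 0.0]
-8 [0.0, 0.0087, -0.0012, 0.0698, 0.0, -0.0]
-6 [-0.0, 0.013, -0.0016, 0.1047, 0.0, 0.0]
-4 [-0.0, 0.0174, -0.0019, 0.1396, 0.0, 0.0]
-2 [-0.0, 0.0218, -0.002, 0.1745, 0.0, -0.0]
0 [-0.0, 0.0261, -0.0019, 0.2094, 0.0, 0.0]
2 [0.0, 0.0305, -0.0017, 0.2443, 0.0, 0.0]
4 [0.0, 0.0349, -0.0013, 0.2793, 0.0, -0.0]
6 [-0.0, 0.0392, -0.0008, 0.3142, 0.0, 0.0]
8 [0.0, 0.0435, -0.0001, 0.3491, 0.0, 0.0]
10 [-0.0, 0.0478, 0.0007, 0.384, 0.0, 0.0]
12 [-0.0, 0.0521, 0.0017, 0.4189, 0.0, 0.0]
```

View pics/c5.png

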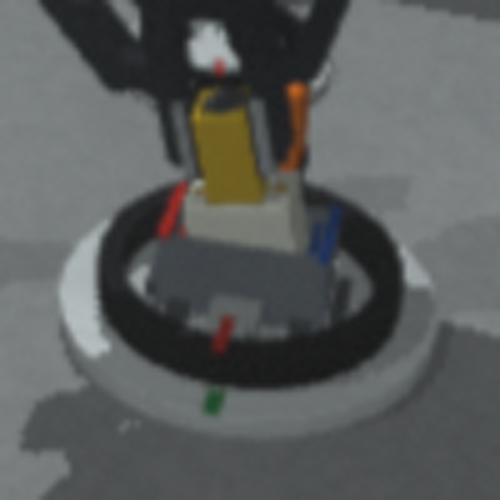

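The module now leans towards red and has risen about 9 mm in the middle. The dock is still seated. Towards blue again.

carry_out --steps '[0, 0.0043, -0.0007, 0.035, 0, 0, 0, 0, 0.0087, -0.0012, 0.07, 0, 0, 0, 0, 0.013, -0.0016, 0.105, 0, 0, 0, 0, 0.0174, -0.0019, 0.14, 0, 0, 0, 0, 0.0218, -0.002, 0.175, 0, 0, 0, 0, 0.0261, -0.0019, 0.209, 0, 0, 0, 0, 0.0305, -0.0017, 0.244, 0, 0, 0, 0, 0.0349, -0.0013, 0.279, 0, 0, 0, 0, 0.0392, -0.0008, 0.314, 0, 0, 0, 0, 0.0435, -0.0001, 0.349, 0, 0, 0, 0, 0.0435, -0.0001, 0.349, 0, 0, 0, 0, 0.0435, -0.0001, 0.349, 0, 0, 0]'

```text
time_s: 10.75
eef_pos: [0.5653, 0.1431, 0.1516]
eef_rot: [0.002, -0.031, 0.997, -0.069]
wrist_force: [-0.4, -0.0, -1.4]
opening: 0.271
grasp_force: 60.6
```

```bash
python3 - <<'E'
from h import *
o=ctrl.get_obs();print(o["opening"],o["wrist_force"],o["torque"],o["eef_pos"],pose()[1].as_matrix().round(3).tolist())
R0=down(np.radians(93.5))
for z in (.153,.158,.163,.170,.178): print(z,go([.5665,.1262,z],R0).tolist())
E
```

```text
0.27070371739901633 [-0.36284645 -0.02044856 -1.37669552] [ 0.11168761 -0.01846771  0.0296566 ] [0.56526868 0.14311408 0.15157581] [[-0.998, -0.061, 0.008], [-0.062, 0.989, -0.137], [0.0, -0.137, -0.991]]
0.153 [-0.0002, -0.017, 0.0009, -0.1379, -0.0002, 0.0006]
0.158 [-0.0002, -0.0177, -0.004, -0.1379, -0.0002, 0.0006]
0.163 [-0.0002, -0.0184, -0.009, -0.1379, -0.0002, 0.0006]
0.17 [-0.0002, -0.0193, -0.0159, -0.1379, -0.0002, 0.0006]
0.178 [-0.0002, -0.0204, -0.0238, -0.1379, -0.0002, 0.0006]
```

The wrist force shows only the module's weight, so it is out of the clips. I'll level it and lift it to about 12 mm above the dock's mouth.

carry_out --steps '[0, -0.005, -0.001, -0.035, 0, 0, 0, 0, -0.009, -0.002, -0.07, 0, 0, 0, 0, -0.0135, -0.003, -0.105, 0, 0, 0, 0, -0.0177, -0.004, -0.138, 0, 0.001, 0, 0, -0.0184, -0.009, -0.138, 0, 0.001, 0, 0, -0.019, -0.013, -0.138, 0, 0.001, 0, 0, -0.0195, -0.017, -0.138, 0, 0.001, 0, 0, -0.02, -0.021, -0.138, 0, 0.001, 0, 0, -0.02, -0.021, -0.138, 0, 0.001, 0, 0, -0.02, -0.021, -0.138, 0, 0.001, 0, 0, -0.02, -0.021, -0.138, 0, 0.001, 0, 0, -0.02, -0.021, -0.138, 0, 0.001, 0]'

```text
time_s: 11.95
eef_pos: [0.5664, 0.1264, 0.1753]
eef_rot: [0.0, -0.03, 1.0, -0.0]
wrist_force: [-0.6, -0.2, -1.0]
opening: 0.27
grasp_force: 60.5
```

```bash
python3 - <<'E'
from h import *
o=ctrl.get_obs();print(o["opening"],o["wrist_force"],o["eef_pos"],pose()[1].as_matrix().round(3).tolist())
im=ctrl.camera("scene")[:,:,::-1];t=ctrl.camera("top")[:,:,::-1]
cv2.imwrite("pics/c6.png",np.hstack([cv2.resize(im[160:260,250:350],(400,400),interpolation=cv2.INTER_CUBIC),cv2.resize(t[150:250,175:275],(400,400),interpolation=cv2.INTER_CUBIC)]))
E
```

```text
0.2698150416880377 [-0.59158101 -0.24490651 -0.97831281] [0.56641736 0.12644016 0.17528765] [[-0.998, -0.06, 0.0], [-0.06, 0.998, -0.001], [-0.0, -0.001, -1.0]]
```

View pics/c6.png

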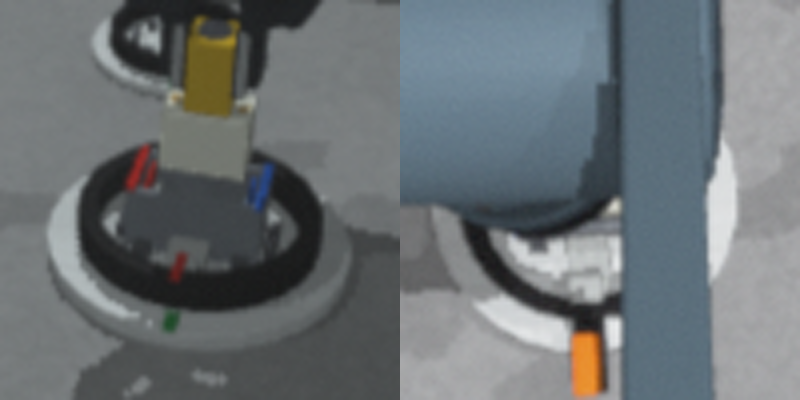

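The module looks upright above the dock, and the red line (178,267) still meets the green mark (170,320). I'll check its height numerically before handing in.

```bash
python3 - <<'E'
from h import *
p,_=pose();S=cam("scene");a=np.radians(3.5);ax=lambda x,y,z:[p[0]+x*np.cos(a)-y*np.sin(a),p[1]+x*np.sin(a)+y*np.cos(a),z]
z0=p[2]-.1331+.016
print("bottom px",proj(S,[ax(.014,-.022,z0),ax(.014,.022,z0),ax(.014,.022,z0+.034),ax(.014,-.022,z0+.034),ax(0,0,z0+.076)]).round(1).tolist())
print("rim",proj(S,[ax(.02,-.022,.046),ax(.02,.022,.046)]).round(1).tolist())
E
```

```text
bottom px [[288.7, 201.2], [310.2, 204.6], [311.6, 190.4], [289.5, 187.1], [303.1, 166.8]]
rim [[287.8, 207.8], [309.3, 211.2]]
```

```bash
python3 -c "
from bench import ctrl
print(ctrl.hand_in())"
```

```text
the job is handed in; nothing more can be done
None
```

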